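# Clear the cobbler's bench: heels, sanding wheels and cream jar to their places

### The job

Tidy these parts away on the shoemaker's bench: put the two leather heel blocks in the empty two-compartment tray, one flat in each compartment and the same way up as they lie now; thread both cork sanding wheels over the pin of the spindle stand so that the larger lies flat on the base and the smaller flat on top of it; and stand the loose cream jar in the free compartment of the jar tray. Keep the jar upright all the while, and leave everything released and at rest.

Things in the scene. Friction and masses are not known exactly. Their poses are not given: they have to be found in the camera images.
- heel_a: Stacked-leather heel block, brown stripes, loose on the bench, D-shaped from above: 52 mm long (x from -27 to +25), 50 mm wide, 38 mm tall, 100 g. Flat end at -x, half-round end (radius 25 mm) at +x, parallel flanks at y = -25 and +25 mm from x = -27 to 0. Origin on the underside at the centre of the half-round; z up. The two heels are alike and either may take either compartment.
- heel_b: Stacked-leather heel block, brown stripes, loose on the bench, D-shaped from above: 52 mm long (x from -27 to +25), 50 mm wide, 38 mm tall, 100 g. Flat end at -x, half-round end (radius 25 mm) at +x, parallel flanks at y = -25 and +25 mm from x = -27 to 0. Origin on the underside at the centre of the half-round; z up. The two heels are alike and either may take either compartment.
- wheel_large: The larger of two cork sanding wheels: a flat ring, outside diameter 60 mm, through hole 26 mm, 22 mm thick, 90 g, lying flat on the bench. Origin at the centre of its underside, z up along the hole.
- wheel_small: The smaller of two cork sanding wheels: a flat ring, outside diameter 44 mm, through hole 26 mm, 22 mm thick, 50 g, lying flat on the bench. Origin at the centre of its underside, z up along the hole.
- jar: Closed jar of shoe cream, standing loose on the bench: straight cylinder 52 mm in diameter and 58 mm tall, amber glass with a black lid (the top 16 mm, same diameter), about 160 g. Origin at the centre of its underside, z up.
- heel_tray: Fixed open wooden tray, 88 (x) by 176 (y) mm; walls 4 mm thick, rim 18 mm above the bench; floor top at z = 4 mm. A divider 4 mm thick, its top 16 mm above the bench, makes two compartments of 80 (x) by 82 (y) mm, centred at y = +43 and -43 mm. Origin: centre of the underside, z up. Both are empty at the start.
- jar_tray: Fixed open wooden tray, 88 (x) by 176 (y) mm; walls 4 mm thick, rim 18 mm above the bench; floor top at z = 4 mm. A divider 4 mm thick, its top 16 mm above the bench, makes two compartments of 80 (x) by 82 (y) mm, centred at y = +43 and -43 mm. Origin: centre of the underside, z up. The +y one holds a jar like the loose one, fixed, top 62 mm above the bench; the -y one is free.
- spindle: Fixed spindle stand: a round dark steel base, 90 mm in diameter and 12 mm high, with an upright steel pin 10 mm in diameter rising from its centre to 62 mm above the bench. Origin at the centre of the underside, z up along the pin.
There are look-alikes about, which are no part of the job. Leave any orange, pink or yellow look-alike of the wheel_small alone.

How it is judged (in metres and radians):
At the end, for the whole second after the job is handed in: One heel flat in each heel-tray compartment, same way up; large wheel on the spindle base, small one on it; jar upright in the free jar-tray compartment; all at rest. Heights within 4 mm, tilt 0.12 rad, origins within 22 mm of compartment centres (each tray axis), 11 mm of the pin for wheels ((((x of heel_a in the frame of heel_tray between -0.022 and 0.022 m and y of heel_a in the frame of heel_tray between 0.021 and 0.065 m and z of heel_a in the frame of heel_tray between 0 and 0.008 m and angle between heel_a's own z axis and vertical below 0.12 rad) and (x of heel_b in the frame of heel_tray between -0.022 and 0.022 m and y of heel_b in the frame of heel_tray between -0.065 and -0.021 m and z of heel_b in the frame of heel_tray between 0 and 0.008 m and angle between heel_b's own z axis and vertical below 0.12 rad)) or ((x of heel_b in the frame of heel_tray between -0.022 and 0.022 m and y of heel_b in the frame of heel_tray between 0.021 and 0.065 m and z of heel_b in the frame of heel_tray between 0 and 0.008 m and angle between heel_b's own z axis and vertical below 0.12 rad) and (x of heel_a in the frame of heel_tray between -0.022 and 0.022 m and y of heel_a in the frame of heel_tray between -0.065 and -0.021 m and z of heel_a in the frame of heel_tray between 0 and 0.008 m and angle between heel_a's own z axis and vertical below 0.12 rad))) and x of wheel_large in the frame of spindle between -0.011 and 0.011 m and y of wheel_large in the frame of spindle between -0.011 and 0.011 m and z of wheel_large in the frame of spindle between 0.008 and 0.016 m and angle between each of wheel_large, wheel_small, jar's own z axis and vertical below 0.12 rad and x of wheel_small in the frame of spindle between -0.011 and 0.011 m and y of wheel_small in the frame of spindle between -0.011 and 0.011 m and z of wheel_small in the frame of spindle between 0.03 and 0.038 m and x of jar in the frame of jar_tray between -0.022 and 0.022 m and y of jar in the frame of jar_tray between -0.065 and -0.021 m and z of jar in the frame of jar_tray between 0 and 0.008 m and linear speed of each of heel_a, heel_b, wheel_large, wheel_small, jar below 0.02 m/s and angular speed of each of heel_a, heel_b, wheel_large, wheel_small, jar below 0.2 rad/s); the robot touches nothing.
It fails at once if the jar is tipped more than about 35 degrees (angle between jar's own z axis and vertical above 0.6 rad).
It also fails if it takes over 109 s, if anything falls off the work surface, if the arm or the gripper's body presses on something with over 40 N, if the wrist force passes 120 N, or if a joint passes its speed limit or range.

### The arm

A 7-joint arm with a two-finger parallel gripper is mounted at the origin on the work surface. World frame = base frame: x ahead of the robot, y to its left, z up, the work surface at z = 0. Lengths are in mm, angles in rad, forces in N, time in s.
With the tool pointing down it reaches from about 400 to 875 mm from the base axis. Payload 4.4 kg.
Tool frame: the origin (TCP) lies midway between the tips of the shut fingers; the grasp point (between the pads) lies ctrl.grip_depth behind it (ctrl.grip_depth is the distance from the TCP to the grasp point, in mm); z points along the fingers, y is the line along which they close (so a half turn about z gives the same grasp; the last joint's range is limited). The gripper opens to 85 mm and grips with 20 to 120 N. Pads are 22 mm wide; open, the fingers measure 114 mm over their backs; the gripper's body (76 mm by 85 mm) begins 54 mm behind the grasp point. The pads swing forward as they close: fully open they stand 13 mm farther back than shut.
Start: joints at [-1.395, 0.628, 0.038, 1.517, -0.027, 0.996, -0.02], TCP at [155.618, 631.111, 231.313] pointing down, gripper open.
Joint ranges: [-3.06, 3.06], [-0.37, 2.12], [-1.25, 1.32], [0.18, 2.47], [-1.1, 4.24], [0.23, 1.98], [-2.94, 2.94]. Speed limits (rad/s): [2.57, 2.57, 3.14, 3.14, 3.14, 3.14, 3.14].

### API

Orientations are given as [roll, pitch, yaw] about the fixed x, y, z axes, in that order (R = Rz(yaw) Ry(pitch) Rx(roll)).
In Python, from cell import ctrl gives the robot as it stands.
- The arm moves only by the tool carry_out, never from a script. Its argument "deltas" is one flat list of numbers, 7 for each row, row after row: the turn, a rotation vector about the tool's x, y, z in degrees, then the shift along the tool's x, y, z in m, then the closure, from -1 (fully open) to 1 (shut). In form: [wx, wy, wz, dx, dy, dz, claw, wx, wy, wz, dx, dy, dz, claw, ...]. A call has 1 to 12 rows; each row shifts and turns the commanded pose from where the row before left it, along the tool's axes as they then stand; what a row does not reach is not made up. A row lasts 1/8 s, in which the tool goes at most 62.5 mm and 10.7 degrees, less where a joint would pass 70% of its speed; a pose out of reach is approached as far as the arm can. A call with a gripper value outside its range is refused whole. The fingers move at their own pace and stop on an object; the grip force is fixed at half the most. Time passes only in rows, so rows that do not move let the fingers close. It gives the time, the measured TCP pose, the force, the opening and the grip force at its end, in the units of the state.
- ctrl.read_state(): the state, without advancing time (a new reading comes with each control period).
- ctrl.get_image(name): name is "side" or "top"; returns the picture (480x640x3 uint8, red, green, blue); there is no depth.
- ctrl.calibration(name): a dict with "mtx" (3x3 intrinsics, pixels), "distortion" ([k1, k2, p1, p2, k3] as OpenCV has them; the pictures are not rectified), "R" (3x3) and "t" (3): a world point X has camera coordinates R X + t. Camera axes: x right, y down, z forward; pixel columns grow to the right and rows downward; lengths in mm; the calibration is good to about 2 mm. A picture is of the moment at which its call begins. calibration takes no time and is no camera call.
- ctrl.finish_job(): hands the job in; it is judged then, once.
The state is a dict: "clock": time; "qpos": joint angles; "qd": joint speeds; "tau": joint torques, N m; "eef_pos": TCP position; "tool_rot": TCP orientation; "force": force on the tool from outside, world axes, zero at the start; "torque": the same for the moment, N m; "width": finger opening in mm; "gripper_force": force on a finger pad.
Only numpy, scipy, OpenCV 4.12 (cv2) and the standard library are available. Lean on these libraries where they do the work, as an engineer would, in place of code of your own. Each camera call takes 0.05 s, during which the arm holds its last target. There are 200 camera calls.

## Working session

There is one attempt and no reset: what is moved stays moved. The work goes in short steps, Python scripts to look and compute and a tool call to move; the robot and the scene stay as the last step left them, time stands still between calls to the robot, and variables do not carry over. Pictures are saved under pics/ and viewed, at most 14 in all, crops included, and the job is handed in when it is done.

Besides the shell and the picture viewer there is one more tool, called after "Call:" as a command line: name --argument value ..., lists and objects as JSON in quotes. carry_out: Moves the arm, as the interface text tells. Its arguments: {"type":"object","properties":{"deltas":{"type":"array"}},"required":["deltas"]}

```bash
ls; mkdir -p pics
python3 - <<'E'
from cell import ctrl
import cv2
print(ctrl.grip_depth, ctrl.read_state())
for n in("top","side"):
    cv2.imwrite(f"pics/{n}0.png",ctrl.get_image(n)[:,:,::-1]); c=ctrl.calibration(n); print(c)
E
```

```text
pics
18.700000000000003 {'clock': 0.0, 'qpos': array([-1.39478167,  0.62931008,  0.03844451,  1.51837928, -0.02697972,
        0.99629961, -0.02000285]), 'qd': array([ 0.00032607,  0.0009575 , -0.0003241 , -0.00162412, -0.00122703,
        0.00116148, -0.00089163]), 'tau': array([-4.27034720e-04, -5.63409162e+01,  1.22598846e+00, -1.93446028e+01,
        1.08736003e-02,  1.04648952e-02, -4.71054715e-07]), 'eef_pos': array([155.48096949, 630.48351381, 230.40889571]), 'tool_rot': array([-3.13971487e+00,  4.17018720e-05,  2.89978390e+00]), 'force': array([ 0.17394157, -0.51548952, -0.08200427]), 'torque': array([ 0.01710013, -0.02696709, -0.05417134]), 'gripper_force': 0.0, 'width': 85.13983018004197}
{'mtx': array([[559.47332255,   0.        , 315.85590894],
       [  0.        , 559.47332255, 239.816537  ],
       [  0.        ,   0.        ,   1.        ]]), 'distortion': array([-0.15452707,  0.        ,  0.        ,  0.        ,  0.        ]), 'R': array([[-0.00729628, -0.99990091,  0.01203869],
       [-0.98107208,  0.00482817, -0.19358272],
       [ 0.19350541, -0.01322326, -0.98101009]]), 't': array([  17.78084604,  406.40859587, 1016.56850888])}
{'mtx': array([[444.98384918,   0.        , 319.07851402],
       [  0.        , 444.98384918, 240.79593801],
       [  0.        ,   0.        ,   1.        ]]), 'distortion': array([-0.06919703,  0.        ,  0.        ,  0.        ,  0.        ]), 'R': array([[-0.8995335 , -0.43671985, -0.01073575],
       [-0.29288555,  0.62114034, -0.72691316],
       [ 0.32412581, -0.65073839, -0.68664547]]), 't': array([395.98335176, 138.55423435, 687.46690299])}
```

View pics/top0.png

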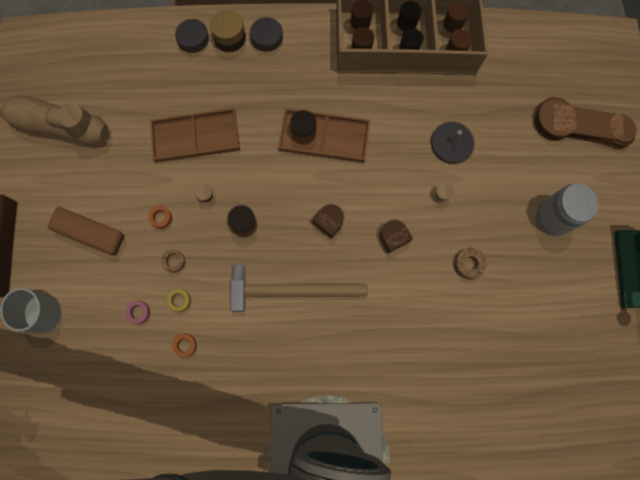

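View pics/side0.png

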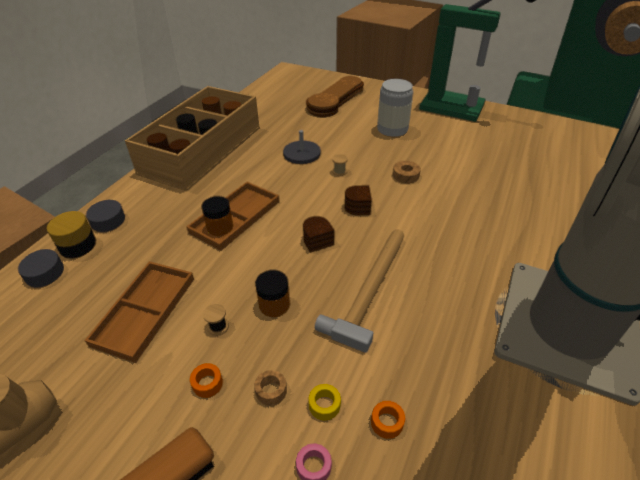

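The top view (rows/columns in pixels) shows:
- Heel tray (195,135), jar tray (324,135) with the fixed jar on its left, and the spindle (453,142).
- Heels (328,220) and (396,235), loose jar (241,220).
- Large cork ring (470,264).
- Candidates for the small wheel are natural cork (173,261), orange (160,217) and (184,345), yellow (178,300), and pink (137,312). By the description I choose cork, (173,261).
- Other look-alikes are the dark tins (192,36) and (266,34), and the boxed jars at the top. None of these is the loose jar.

I'll check the choice in a close crop.

```bash
cat > h.py <<'E'
import numpy as np, cv2
from cell import ctrl
def ray(n,px):
    c=ctrl.calibration(n); p=cv2.undistortPoints(np.array(px,float).reshape(-1,1,2),c["mtx"],c["distortion"]).reshape(-1,2)
    d=np.c_[p,np.ones(len(p))]@c["R"]; return -c["R"].T@c["t"],d
def plane(n,px,z):
    o,d=ray(n,px); return (o+d*((z-o[2])/d[:,2])[:,None])[:,:2]
def proj(n,X):
    c=ctrl.calibration(n); return cv2.projectPoints(np.array(X,float).reshape(-1,1,3),cv2.Rodrigues(c["R"])[0],c["t"],c["mtx"],c["distortion"])[0].reshape(-1,2)
E
python3 - <<'E'
from h import *
im=cv2.imread("pics/top0.png")
cv2.imwrite("pics/c1.png",cv2.resize(im[100:300,140:300],None,fx=3.7,fy=3,interpolation=cv2.INTER_CUBIC)[:, :] if 0 else cv2.resize(im[100:300,140:340],None,fx=3,fy=3,interpolation=cv2.INTER_CUBIC))
cv2.imwrite("pics/c2.png",cv2.resize(im[100:290,270:500],None,fx=3,fy=3,interpolation=cv2.INTER_CUBIC))
for n,z in {"heeltray":[(151,122),(235,111),(240,152),(156,161)],"jartray":[(285,111),(369,120),(364,161),(279,151)]}.items(): print(n,plane("top",z,18))
for n,p,z in [("spin",(453,142),12),("pin",(460,132),62),("wl",(470,264),22),("ws",(173,261),22),("jar",(241,216),58),("ha",(328,220),38),("hb",(396,235),38)]: print(n,plane("top",[p],z))
E
```

```text
heeltray [[658.39246432 350.8869044 ]
 [679.44137257 178.01115312]
 [590.46467892 165.3595413 ]
 [573.70339407 334.91588422]]
jartray [[678.43561868  75.88560792]
 [658.51699792 -94.85829777]
 [570.41711116 -82.13064014]
 [591.9452143   87.30035059]]
spin [[ 614.38815096 -266.94187556]]
pin [[ 616.10870588 -268.53943985]]
wl [[ 360.85033111 -282.69093542]]
ws [[369.88313285 289.61740027]]
jar [[449.03115141 155.39963966]]
ha [[445.19132274  -8.14592906]]
hb [[ 415.42014094 -137.35281541]]
```

View pics/c1.png

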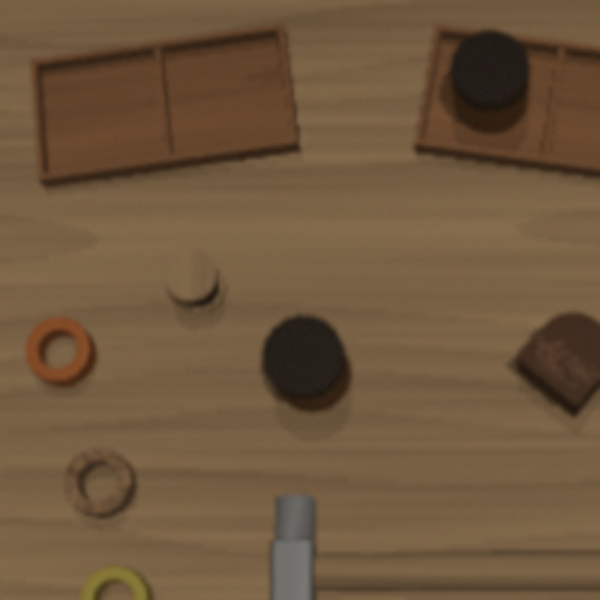

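View pics/c2.png

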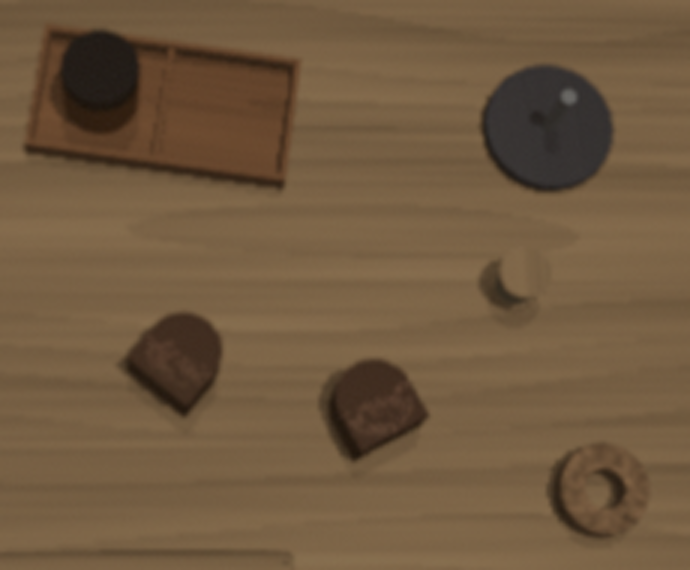

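The crops confirm the choices:
- The cork small ring is at about (173,261), the large cork ring at (470,263), and the loose jar lid at (241,219).
- The heels' half-rounds point to the upper right (ha) and upper left (hb).
- The pin tip is at about (459,132).

Next I'll measure the heels more finely.

Run:
```python
from h import *
im=cv2.imread("pics/top0.png")
a=[cv2.resize(im[y-20:y+20,x-20:x+20],None,fx=10,fy=10,interpolation=cv2.INTER_CUBIC) for x,y in((328,220),(396,235))]
a=np.hstack(a); a=np.clip(a*2.0,0,255).astype(np.uint8)
for i in range(0,800,100): cv2.line(a,(i,0),(i,399),(0,255,0),1); 
for i in range(0,400,100): cv2.line(a,(0,i),(799,i),(0,255,0),1)
cv2.imwrite("pics/c3.png",a)
```

```text
(no output)
```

View pics/c3.png

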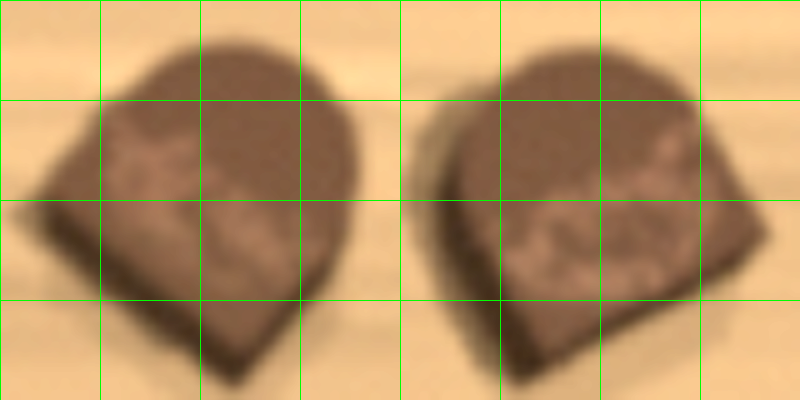

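The enlarged heels show the top flat-end corners. Heel ha has them at crop (45,200) and (240,360), and heel hb at (140,365) and (370,235). I'll turn these into positions and check the sizes and the side view.

```bash
cat >> h.py <<'E'
def rows(x,y,z,yaw):
    "tool-frame move from the measured pose: turn deg about tool z, then shift mm AFTER the turn, yaw in deg (mod 180)"
    s=ctrl.read_state(); p=s["eef_pos"]; y0=np.degrees(s["tool_rot"][2]); d=(yaw-y0+90)%180-90
    a=np.radians(y0+d); dx,dy=x-p[0],y-p[1]
    print("wz %.1f shift %.1f %.1f %.1f | q"%(-d,dx*np.cos(a)+dy*np.sin(a),dx*np.sin(a)-dy*np.cos(a),p[2]-z),s["qpos"].round(2),"tilt",s["tool_rot"][:2].round(3))
E
python3 - <<'E'
from h import *
def c(p,x0,y0,f): return [x0+(p[0]+.5)/f-.5,y0+(p[1]+.5)/f-.5]
jar=plane("top",[c((304,357),140,100,3)],58)[0]
wl=plane("top",[c((603,489),270,100,3)],22)[0]; ws=plane("top",[c((100,482),140,100,3)],22)[0]
pin=plane("top",[c((569,97),270,100,3)],62)[0]; base=plane("top",[c((548,127.5),270,100,3)],12)[0]
print("jar",jar,"wl",wl,"ws",ws,"pin",pin,base)
print("wl dia",np.ptp(plane("top",[c((558,489),270,100,3),c((648,489),270,100,3)],22),axis=0),"ws dia",np.ptp(plane("top",[c((66,482),140,100,3),c((134,482),140,100,3)],22),axis=0))
H={}
for n,x0,y0,p,q in(("ha",308,200,(45,200),(240,360)),("hb",376,215,(140,365),(370,235))):
    P=plane("top",[c(p,x0,y0,10),c(q,x0,y0,10)],38); v=P[1]-P[0]; L=np.linalg.norm(v); 
    ax=np.array([-v[1],v[0]])/L; m=P.mean(0); o=m+27*ax; H[n]=o
    print(n,"width",L,"origin",o,"angle",np.degrees(np.arctan2(ax[1],ax[0])),"grasp",m+16*ax)
print("side px:",proj("side",[[*jar,58],[*wl,22],[*ws,22],[*pin,62],[*H["ha"],38],[*H["hb"],38],[658.4,350.9,18],[658.5,-94.9,18]]).round())
E
```

```text
jar [443.89972109 155.29557337] wl [ 363.44575158 -284.16791229] ws [371.17901575 289.66851523] pin [ 616.08882006 -267.19780936] [ 614.00795977 -265.52141412]
wl dia [ 0.54293737 59.71066213] ws dia [ 0.10398807 44.30909333]
ha width 48.26833478753539 origin [451.12216936 -13.64510084] angle -40.403748550538744 grasp [442.74571443  -6.51523389]
hb width 51.395048462885924 origin [ 420.54582148 -133.39816945] angle 28.93607881030066 grasp [ 410.91906111 -138.72033864]
side px: [[273. 281.]
 [407. 168.]
 [272. 382.]
 [301. 131.]
 [317. 225.]
 [357. 193.]
 [ 89. 340.]
 [247. 182.]]
```

The sizes check out: wheels 59.7 and 44.3 mm, heel widths 48 and 51 mm, and the side projections land on the objects. I'll start with the jar by turning the tool.

Call:
carry_out --deltas '[0, 0, 10.4, 0, 0, 0, -1, 0, 0, 10.4, 0, 0, 0, -1, 0, 0, 10.4, 0, 0, 0, -1, 0, 0, 10.4, 0, 0, 0, -1, 0, 0, 10.4, 0, 0, 0, -1, 0, 0, 10.4, 0, 0, 0, -1, 0, 0, 10.4, 0, 0, 0, -1, 0, 0, 10.4, 0, 0, 0, -1]'

```text
clock: 1.1
eef_pos: [155.4, 630.8, 230.8]
tool_rot: [-3.141, 0.001, 1.442]
force: [-0.2, 0.2, -0.5]
width: 85.1
gripper_force: 0.0
```

```bash
python3 -c "
from h import *
rows(444,155,130,83)"
```

```text
wz -0.4 shift -437.1 344.4 100.8 | q [-1.62  0.67  0.44  1.53 -0.31  1.02 -1.23] tilt [-3.141e+00  1.000e-03]
```

Call:
carry_out --deltas '[0, 0, 0, -0.0437, 0.0344, 0.01, -1, 0, 0, 0, -0.0437, 0.0344, 0.01, -1, 0, 0, 0, -0.0437, 0.0344, 0.01, -1, 0, 0, 0, -0.0437, 0.0344, 0.01, -1, 0, 0, 0, -0.0437, 0.0344, 0.01, -1, 0, 0, 0, -0.0437, 0.0344, 0.01, -1, 0, 0, 0, -0.0437, 0.0344, 0.01, -1, 0, 0, 0, -0.0437, 0.0344, 0.01, -1, 0, 0, 0, -0.0437, 0.0344, 0.01, -1, 0, 0, 0, -0.0437, 0.0344, 0.01, -1]'

```text
clock: 2.35
eef_pos: [444.1, 153.7, 130.9]
tool_rot: [-3.142, -0.0, 1.448]
force: [0.2, 1.0, -0.5]
width: 85.4
gripper_force: 0.0
```

```bash
python3 -c "
from h import *
rows(444,155,25,83)"
```

```text
wz -0.0 shift 1.2 -0.2 105.9 | q [-0.6   0.56  0.3   2.11 -0.33  0.52 -0.18] tilt [-3.142 -0.   ]
```

Call:
carry_out --deltas '[0, 0, 0, 0.001, 0, 0.036, -1, 0, 0, 0, 0, 0, 0.036, -1, 0, 0, 0, 0, 0, 0.034, -1, 0, 0, 0, 0, 0, 0, -1, 0, 0, 0, 0, 0, 0, 1, 0, 0, 0, 0, 0, 0, 1, 0, 0, 0, 0, 0, 0, 1, 0, 0, 0, 0, 0, 0, 1, 0, 0, 0, 0, 0, 0, 1, 0, 0, 0, 0, 0, 0, 1]'

```text
clock: 3.6
eef_pos: [444.8, 156.6, 27.0]
tool_rot: [3.138, -0.002, 1.448]
force: [0.7, -0.3, 5.1]
width: 50.5
gripper_force: 61.6
```

```bash
python3 -c "
from h import *
rows(619.6,-46.2,90,83)"
```

```text
wz -0.0 shift -180.0 198.2 -63.0 | q [-0.5   0.75  0.15  2.16 -0.43  0.25 -0.09] tilt [ 3.138e+00 -2.000e-03]
```

Call:
carry_out --deltas '[0, 0, 0, 0, 0, -0.04, 1, 0, 0, 0, 0, 0, -0.043, 1, 0, 0, 0, -0.03, 0.033, 0, 1, 0, 0, 0, -0.03, 0.033, 0, 1, 0, 0, 0, -0.03, 0.033, 0, 1, 0, 0, 0, -0.03, 0.033, 0, 1, 0, 0, 0, -0.03, 0.033, 0, 1, 0, 0, 0, -0.03, 0.033, 0, 1, 0, 0, 0, 0, 0, 0, 1]'

```text
clock: 4.72
eef_pos: [620.0, -51.5, 109.6]
tool_rot: [3.137, 0.003, 1.443]
force: [-0.3, 0.8, -2.3]
width: 50.6
gripper_force: 63.5
```

```bash
python3 -c "
from h import *
rows(619.6,-46.2,32,83)
cv2.imwrite('pics/j1.png',np.hstack([ctrl.get_image('top')[60:260,220:420],ctrl.get_image('side')[100:300,120:320]])[:,:,::-1].repeat(2,0).repeat(2,1))"
```

```text
wz -0.3 shift 5.3 -1.0 77.6 | q [-0.13  0.75  0.28  1.71 -0.29  0.71  0.16] tilt [3.137e+00 3.000e-03]
```

View pics/j1.png

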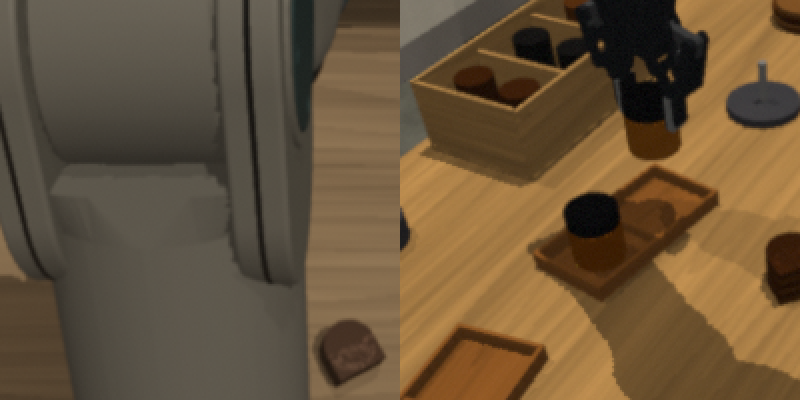

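The jar hangs upright above the free compartment, its lid at about side pixel (442,155). I'll lower it and release.

Call:
carry_out --deltas '[0, 0, 0, 0.005, -0.001, 0.026, 1, 0, 0, 0, 0, 0, 0.026, 1, 0, 0, 0, 0, 0, 0.02, 1, 0, 0, 0, 0, 0, 0.005, 1, 0, 0, 0, 0, 0, 0, 1, 0, 0, 0, 0, 0, 0, -0.5, 0, 0, 0, 0, 0, 0, -1, 0, 0, 0, 0, 0, 0, -1, 0, 0, 0, 0, 0, -0.03, -1, 0, 0, 0, 0, 0, -0.04, -1, 0, 0, 0, 0, 0, -0.04, -1, 0, 0, 0, 0, 0, 0, -1]'

```text
clock: 6.32
eef_pos: [620.0, -42.2, 144.8]
tool_rot: [3.134, -0.0, 1.448]
force: [0.9, 0.4, 0.7]
width: 85.7
gripper_force: 0.0
```

```bash
python3 -c "
from h import *
rows(443,-6.5,100,-40.4)"
```

```text
wz -56.7 shift 157.9 -87.6 44.8 | q [-0.16  0.7   0.3   1.7  -0.27  0.78  0.15] tilt [ 3.134 -0.   ]
```

Call:
carry_out --deltas '[0, 0, -9.5, 0, 0, 0, -1, 0, 0, -9.5, 0, 0, 0, -1, 0, 0, -9.5, 0, 0, 0, -1, 0, 0, -9.5, 0, 0, 0, -1, 0, 0, -9.5, 0, 0, 0, -1, 0, 0, -9.2, 0, 0, 0, -1, 0, 0, 0, 0.04, -0.022, 0.01, -1, 0, 0, 0, 0.04, -0.022, 0.01, -1, 0, 0, 0, 0.04, -0.022, 0.01, -1, 0, 0, 0, 0.038, -0.022, 0.01, -1, 0, 0, 0, 0, 0, 0, -1]'

```text
clock: 7.7
eef_pos: [434.6, -6.0, 100.2]
tool_rot: [-3.136, -0.006, 2.438]
force: [-0.1, -0.3, -0.4]
width: 85.1
gripper_force: 0.0
```

```bash
python3 -c "
from h import *
rows(443,-6.5,13,-40.4)
cv2.imwrite('pics/h1.png',ctrl.get_image('side')[100:300,140:440,::-1].repeat(2,0).repeat(2,1))"
```

```text
wz 0.1 shift -6.7 5.1 87.2 | q [-0.06  0.57  0.01  2.21 -0.02  0.37  0.84] tilt [-3.136 -0.006]
```

View pics/h1.png

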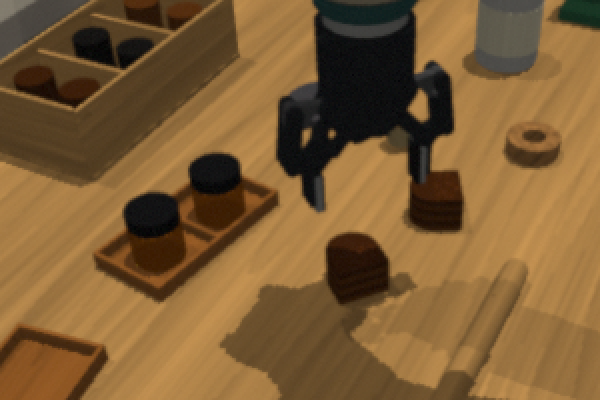

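The jar stands upright in the free compartment (crop (217,190)). The open fingers hover over heel ha (crop (357,265)). I'll descend and grip.

Call:
carry_out --deltas '[0, 0, 0, -0.006, 0.005, 0.01, -1, 0, 0, 0, 0, 0, 0.03, -1, 0, 0, 0, 0, 0, 0.03, -1, 0, 0, 0, 0, 0, 0.017, -1, 0, 0, 0, 0, 0, 0, -1, 0, 0, 0, 0, 0, 0, 1, 0, 0, 0, 0, 0, 0, 1, 0, 0, 0, 0, 0, 0, 1, 0, 0, 0, 0, 0, 0, 1, 0, 0, 0, 0, 0, 0, 1]'

```text
clock: 9.0
eef_pos: [448.1, -8.7, 25.4]
tool_rot: [-3.135, 0.002, 2.438]
force: [0.5, 0.2, 6.5]
width: 48.2
gripper_force: 62.1
```

```bash
python3 -c "
from h import *
rows(443,-6.5,13,-40.4)
rows(630,214,110,96.3)"
```

```text
wz 0.1 shift 5.3 -1.7 12.4 | q [ 0.06  0.74 -0.16  2.21  0.53  0.23  0.29] tilt [-3.135e+00  2.000e-03]
wz 43.4 shift 201.4 205.2 -84.6 | q [ 0.06  0.74 -0.16  2.21  0.53  0.23  0.29] tilt [-3.135e+00  2.000e-03]
```

Heel ha is gripped, but joint 6 reached its limit at z = 25, so the grip is on the top 10 mm. I'll lift gently and look before carrying it.

Call:
carry_out --deltas '[0, 0, 0, 0, 0, -0.01, 1, 0, 0, 8.7, 0, 0, -0.02, 1, 0, 0, 8.7, 0, 0, -0.02, 1, 0, 0, 8.7, 0, 0, -0.02, 1, 0, 0, 8.7, 0, 0, -0.02, 1, 0, 0, 8.6, 0, 0, -0.01, 1, 0, 0, 0, 0, 0, 0, 1]'

```text
clock: 9.88
eef_pos: [448.2, -8.0, 125.6]
tool_rot: [-3.138, 0.006, 1.682]
force: [-0.3, -0.2, -0.9]
width: 48.2
gripper_force: 62.2
```

```bash
python3 -c "
from h import *
rows(629.6,220,125,96.3)
cv2.imwrite('pics/h2.png',ctrl.get_image('side')[100:300,240:440,::-1].repeat(2,0).repeat(2,1))"
```

```text
wz 0.0 shift 206.7 205.3 0.6 | q [ 0.04  0.53 -0.13  2.16  0.16  0.47 -0.1 ] tilt [-3.138  0.006]
```

View pics/h2.png

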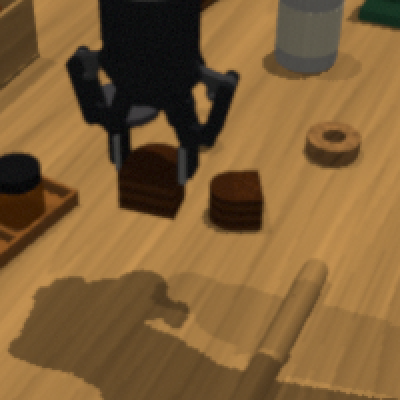

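The heel hangs level between the pads (crop (150,180)). I'll carry it to the heel tray.

Call:
carry_out --deltas '[0, 0, 0, 0.0295, 0.0293, 0, 1, 0, 0, 0, 0.0295, 0.0293, 0, 1, 0, 0, 0, 0.0295, 0.0293, 0, 1, 0, 0, 0, 0.0295, 0.0293, 0, 1, 0, 0, 0, 0.0295, 0.0293, 0, 1, 0, 0, 0, 0.0295, 0.0293, 0, 1, 0, 0, 0, 0.0295, 0.0293, 0, 1, 0, 0, 0, 0, 0, 0.03, 1, 0, 0, 0, 0, 0, 0.02, 1, 0, 0, 0, 0, 0, 0, 1]'

```text
clock: 11.18
eef_pos: [626.6, 217.5, 69.3]
tool_rot: [-3.13, 0.008, 1.68]
force: [1.0, -0.5, -0.9]
width: 48.4
gripper_force: 62.2
```

```bash
python3 -c "
from h import *
rows(629.6,220,30,96.3)"
```

```text
wz -0.0 shift 2.2 3.2 39.3 | q [-0.32  0.84 -0.1   1.58  0.12  0.73 -0.37] tilt [-3.13   0.008]
```

Call:
carry_out --deltas '[0, 0, 0, 0.002, 0.003, 0.015, 1, 0, 0, 0, 0, 0, 0.015, 1, 0, 0, 0, 0, 0, 0.009, 1, 0, 0, 0, 0, 0, 0, 1, 0, 0, 0, 0, 0, 0, 1]'

```text
clock: 11.8
eef_pos: [631.7, 221.2, 33.2]
tool_rot: [-3.136, 0.006, 1.68]
force: [-0.4, 0.4, -0.9]
width: 48.0
gripper_force: 62.3
```

```bash
python3 -c "
from h import *
rows(629.6,220,29.5,96.3)"
```

```text
wz -0.0 shift -1.0 -2.2 3.7 | q [-0.33  0.9  -0.09  1.58  0.12  0.67 -0.37] tilt [-3.136  0.006]
```

Call:
carry_out --deltas '[0, 0, 0, 0, 0, 0.003, 1, 0, 0, 0, 0, 0, 0, 1, 0, 0, 0, 0, 0, 0, -0.5, 0, 0, 0, 0, 0, 0, -1, 0, 0, 0, 0, 0, 0, -1, 0, 0, 0, 0, 0, -0.03, -1, 0, 0, 9.5, 0, 0, -0.03, -1, 0, 0, 9.5, 0, 0, -0.03, -1, 0, 0, 9.5, 0, 0, 0, -1, 0, 0, 9.5, 0, 0, 0, -1, 0, 0, 9.5, 0, 0, 0, -1, 0, 0, 9.5, 0, 0, 0, -1]'

```text
clock: 13.3
eef_pos: [631.8, 221.9, 120.0]
tool_rot: [3.14, 0.008, 0.68]
force: [0.2, 0.1, -0.2]
width: 85.0
gripper_force: 0.0
```

```bash
python3 -c "
from h import *
rows(411,-138.7,100,28.9)"
```

```text
wz 10.1 shift -367.5 209.0 20.0 | q [-0.48  0.79  0.17  1.55 -0.16  0.82 -1.14] tilt [3.14  0.008]
```

Call:
carry_out --deltas '[0, 0, 10.1, 0, 0, 0, -1, 0, 0, 0, -0.0408, 0.0232, 0.002, -1, 0, 0, 0, -0.0408, 0.0232, 0.002, -1, 0, 0, 0, -0.0408, 0.0232, 0.002, -1, 0, 0, 0, -0.0408, 0.0232, 0.002, -1, 0, 0, 0, -0.0408, 0.0232, 0.002, -1, 0, 0, 0, -0.0408, 0.0232, 0.002, -1, 0, 0, 0, -0.0408, 0.0232, 0.002, -1, 0, 0, 0, -0.0408, 0.0232, 0.002, -1, 0, 0, 0, -0.0408, 0.0232, 0.002, -1, 0, -8, 0, 0, 0, 0, -1, 0, 0, 0, 0, 0, 0, -1]'

```text
clock: 14.8
eef_pos: [415.5, -139.1, 105.3]
tool_rot: [3.137, 0.145, 0.511]
force: [-0.3, 0.5, 0.4]
width: 85.5
gripper_force: 0.0
```

```bash
cat >> h.py <<'E'
def go(x,y,z):
    "shift in the tool's own tilted frame, mm"
    from scipy.spatial.transform import Rotation as R
    s=ctrl.read_state(); M=R.from_euler("xyz",s["tool_rot"]).as_matrix(); print("at",s["eef_pos"].round(1),"shift",(M.T@(np.array([x,y,z])-s["eef_pos"])).round(1),"down per mm",(M.T@[0,0,-1]).round(3),"q",s["qpos"].round(2)); return M
E
python3 -c "
from h import *
go(411,-138.7,60);go(411,-138.7,14)"
```

```text
at [ 415.5 -139.1  105.3] shift [ 2.8 -2.8 45.3] down per mm [ 0.145 -0.005  0.989] q [ 0.01  0.61  0.25  2.12 -0.08  0.53 -0.76]
at [ 415.5 -139.1  105.3] shift [ 9.4 -3.  90.8] down per mm [ 0.145 -0.005  0.989] q [ 0.01  0.61  0.25  2.12 -0.08  0.53 -0.76]
```

Call:
carry_out --deltas '[0, 0, 0, 0.003, -0.003, 0.03, -1, 0, 0, 0, 0.003, 0, 0.03, -1, 0, 0, 0, 0.003, 0, 0.03, -1, 0, 0, 0, 0, 0, 0, -1, 0, 0, 0, 0, 0, 0, 1, 0, 0, 0, 0, 0, 0, 1, 0, 0, 0, 0, 0, 0, 1, 0, 0, 0, 0, 0, 0, 1, 0, 0, 0, 0, 0, 0, 1]'

```text
clock: 15.92
eef_pos: [408.7, -139.3, 16.6]
tool_rot: [3.137, 0.145, 0.508]
force: [-0.9, 0.8, 8.6]
width: 49.3
gripper_force: 61.7
```

```bash
python3 -c "
from h import *
go(411,-138.7,14);rows(1,1,1,96.3)"
```

```text
at [ 408.7 -139.3   16.6] shift [2.7 0.6 2.2] down per mm [ 0.145 -0.004  0.989] q [ 0.06  0.78  0.19  2.17 -0.12  0.3  -0.75]
wz -67.2 shift 184.2 -389.8 15.6 | q [ 0.06  0.78  0.19  2.17 -0.12  0.3  -0.75] tilt [3.137 0.145]
```

Call:
carry_out --deltas '[0, 0, 0, -0.003, 0, -0.02, 1, -1.39, 0, -9.5, -0.003, 0, -0.02, 1, -1.39, 0, -9.5, -0.003, 0, -0.02, 1, -1.39, 0, -9.5, -0.003, 0, -0.02, 1, -1.39, 0, -9.5, -0.003, 0, -0.02, 1, -1.39, 0, -9.5, 0, 0, 0, 1, -1.39, 0, -9.5, 0, 0, 0, 1, -1.39, 0, -9.5, 0, 0, 0, 1, 0, 0, 0, 0, 0, 0, 1]'

```text
clock: 17.05
eef_pos: [407.0, -139.3, 116.9]
tool_rot: [-3.141, 0.149, 1.68]
force: [0.4, -0.3, -1.3]
width: 48.7
gripper_force: 62.7
```

```bash
python3 -c "
from h import *
go(622,287,100);rows(1,1,1,96.3)"
```

```text
at [ 407.  -139.3  116.9] shift [398.4 260.2 -42.8] down per mm [0.148 0.    0.989] q [ 0.12  0.52  0.04  2.27  0.39  0.34 -0.11]
wz -0.0 shift 184.0 -388.2 115.9 | q [ 0.12  0.52  0.04  2.27  0.39  0.34 -0.11] tilt [-3.141  0.149]
```

Call:
carry_out --deltas '[0, 0, 0, 0.0398, 0.026, -0.0043, 1, 0, 0, 0, 0.0398, 0.026, -0.0043, 1, 0, 0, 0, 0.0398, 0.026, -0.0043, 1, 0, 0, 0, 0.0398, 0.026, -0.0043, 1, 0, 0, 0, 0.0398, 0.026, -0.0043, 1, 0, 0, 0, 0.0398, 0.026, -0.0043, 1, 0, 0, 0, 0.0398, 0.026, -0.0043, 1, 0, 0, 0, 0.0398, 0.026, -0.0043, 1, 0, 0, 0, 0.0398, 0.026, -0.0043, 1, 0, 0, 0, 0.0398, 0.026, -0.0043, 1, 0, 0, 0, 0, 0, 0, 1]'

```text
clock: 18.42
eef_pos: [621.5, 293.2, 99.0]
tool_rot: [3.141, 0.144, 1.684]
force: [-0.2, -0.6, -2.8]
width: 49.0
gripper_force: 62.7
```

```bash
python3 -c "
from h import *
go(622,287,50);go(622,287,22)
cv2.imwrite('pics/h3.png',ctrl.get_image('side')[200:400,60:330,::-1].repeat(2,0).repeat(2,1))"
```

```text
at [621.5 293.2  99. ] shift [ 0.9 -0.2 49.4] down per mm [ 0.144 -0.001  0.99 ] q [-0.54  0.86 -0.01  1.46  0.18  0.9  -0.55]
at [621.5 293.2  99. ] shift [ 4.9 -0.2 77.1] down per mm [ 0.144 -0.001  0.99 ] q [-0.54  0.86 -0.01  1.46  0.18  0.9  -0.55]
```

View pics/h3.png

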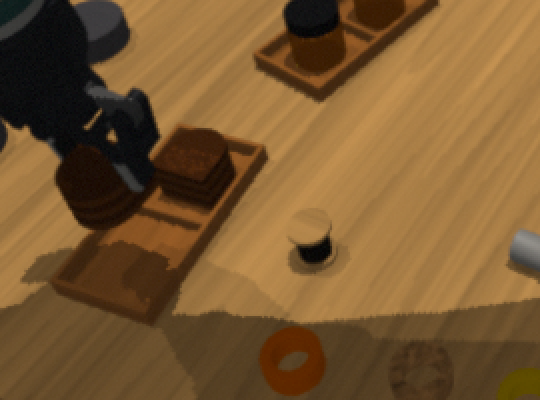

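Heel ha lies flat in its compartment (crop (195,165)), and hb hangs level above the free one. I'll lower hb.

Call:
carry_out --deltas '[0, 0, 0, 0.001, 0, 0.03, 1, 0, 0, 0, 0.001, 0, 0.025, 1, 0, 0, 0, 0.001, 0, 0.018, 1, 0, 0, 0, 0, 0, 0, 1, 0, 0, 0, 0, 0, 0, 1]'

```text
clock: 19.1
eef_pos: [622.9, 279.3, 27.7]
tool_rot: [3.141, 0.149, 1.681]
force: [0.5, -0.7, -0.9]
width: 48.5
gripper_force: 62.7
```

```bash
python3 -c "
from h import *
go(622,287,20.6)"
```

```text
at [622.9 279.3  27.7] shift [ 8.7 -0.   5.9] down per mm [ 0.148 -0.     0.989] q [-0.53  0.94 -0.    1.5   0.2   0.77 -0.57]
```

Call:
carry_out --deltas '[0, 0, 0, 0.0085, 0, 0.001, 1, 0, 0, 0, 0, 0, 0.0045, 1, 0, 0, 0, 0, 0, 0, 1, 0, 0, 0, 0, 0, 0, -0.5, 0, 0, 0, 0, 0, 0, -1, 0, 0, 0, 0, 0, 0, -1, 0, 0, 0, -0.004, 0, -0.03, -1, 0, 0, 0, -0.004, 0, -0.03, -1, 0, 0, 0, -0.004, 0, -0.03, -1, 0, 0, 0, 0, 0, 0, -1]'

```text
clock: 20.35
eef_pos: [623.2, 289.0, 113.7]
tool_rot: [3.138, 0.147, 1.681]
force: [-0.6, 0.1, -0.2]
width: 85.5
gripper_force: 0.0
```

```bash
python3 -c "
from h import *
M=go(363.4,-284.2,100);rows(363.4,-284.2,100,-38);rows(363.4,-284.2,100,142)"
```

```text
at [623.2 289.  113.7] shift [-533.3 -321.7   91.4] down per mm [ 0.146 -0.004  0.989] q [-0.54  0.84 -0.01  1.45  0.18  0.92 -0.55]
wz -45.7 shift -148.2 -611.7 13.7 | q [-0.54  0.84 -0.01  1.45  0.18  0.92 -0.55] tilt [3.138 0.147]
wz -45.7 shift -148.2 -611.7 13.7 | q [-0.54  0.84 -0.01  1.45  0.18  0.92 -0.55] tilt [3.138 0.147]
```

Call:
carry_out --deltas '[1.5, 0, 10.2, 0, 0, 0, -1, 1.5, 0, 10.2, 0, 0, 0, -1, 1.5, 0, 10.2, 0, 0, 0, -1, 1.5, 0, 10.2, 0, 0, 0, -1, 1.5, 0, 10.2, 0, 0, 0, -1, 1.5, 0, 10.2, 0, 0, 0, -1, 1.5, 0, 10.2, 0, 0, 0, -1, 1.5, 0, 10.2, 0, 0, 0, -1, 1.5, 0, 10.2, 0, 0, 0, -1, 1.5, 0, 10.2, 0, 0, 0, -1, 1.5, 0, 10.2, 0, 0, 0, -1, 1.5, 0, 10.2, 0, 0, 0, -1]'

```text
clock: 21.85
eef_pos: [620.8, 287.6, 109.4]
tool_rot: [3.137, 0.146, -0.485]
force: [0.5, 0.4, 0.4]
width: 85.3
gripper_force: 0.0
```

```bash
python3 -c "
from h import *
M=go(363.4,-284.2,100);rows(363.4,-284.2,100,-38)
cv2.imwrite('pics/t1.png',cv2.resize(ctrl.get_image('top')[90:290,140:420,::-1],None,fx=2.5,fy=2.5))"
```

```text
at [620.8 287.6 109.4] shift [ 39.7 625.9   6.9] down per mm [ 0.146 -0.005  0.989] q [-0.63  0.9   0.41  1.41 -0.5   1.04 -2.11]
wz 10.2 shift 149.2 609.1 9.4 | q [-0.63  0.9   0.41  1.41 -0.5   1.04 -2.11] tilt [3.137 0.146]
```

Call:
carry_out --deltas '[1.5, 0, 10.1, 0, 0, 0, -1, 0, 0, 0, 0.0135, 0.0554, -0.0011, -1, 0, 0, 0, 0.0135, 0.0554, -0.0011, -1, 0, 0, 0, 0.0135, 0.0554, -0.0011, -1, 0, 0, 0, 0.0135, 0.0554, -0.0011, -1, 0, 0, 0, 0.0135, 0.0554, -0.0011, -1, 0, 0, 0, 0.0135, 0.0554, -0.0011, -1, 0, 0, 0, 0.0135, 0.0554, -0.0011, -1, 0, 0, 0, 0.0135, 0.0554, -0.0011, -1, 0, 0, 0, 0.0135, 0.0554, -0.0011, -1, 0, 0, 0, 0.0135, 0.0554, -0.0011, -1, 0, 0, 0, 0.0135, 0.0554, -0.0011, -1]'

```text
clock: 23.4
eef_pos: [366.6, -286.9, 102.4]
tool_rot: [3.139, 0.146, -0.653]
force: [1.4, -0.0, -0.8]
width: 85.4
gripper_force: 0.0
```

```bash
python3 -c "
from h import *
im=ctrl.get_image('top')
M=go(363.4,-284.2,50);go(363.4,-284.2,5);rows(363.4,-284.2,100,-38)
a=cv2.resize(im[90:210,140:300,::-1],None,fx=2.5,fy=2.5);b=cv2.resize(ctrl.get_image('side')[120:240,320:480,::-1],None,fx=2.5,fy=2.5)
cv2.imwrite('pics/t2.png',np.hstack([a,b]))"
```

```text
at [ 362.2 -296.3  103.1] shift [  1.1 -10.8  53.4] down per mm [ 0.141 -0.011  0.99 ] q [ 0.34  0.68  0.43  2.01 -0.41  0.68 -1.19]
at [ 362.2 -296.3  103.1] shift [  7.4 -11.3  98. ] down per mm [ 0.141 -0.011  0.99 ] q [ 0.34  0.68  0.43  2.01 -0.41  0.68 -1.19]
wz -0.1 shift -6.5 -10.3 3.1 | q [ 0.34  0.68  0.43  2.01 -0.41  0.68 -1.19] tilt [3.131 0.141]
```

View pics/t2.png

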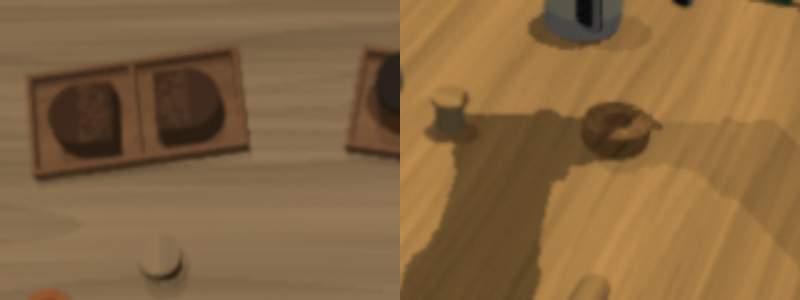

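Both heels are flat in the tray, at crop (85,120) and (190,105). The large wheel is at (615,130) in the side crop. I'll descend partway and settle.

Call:
carry_out --deltas '[0, 0, 0, 0.003, -0.01, 0.03, -1, 0, 0, 0, 0, 0, 0, -1, 0, 0, 0, 0, 0, 0, -1]'

```text
clock: 23.88
eef_pos: [372.6, -276.7, 73.0]
tool_rot: [3.139, 0.145, -0.655]
force: [0.5, 0.1, 0.8]
width: 85.2
gripper_force: 0.0
```

```bash
python3 -c "
from h import *
go(363.4,-284.2,4)"
```

```text
at [ 372.6 -276.7   73. ] shift [ 7.3 11.4 68.7] down per mm [ 0.145 -0.003  0.989] q [ 0.33  0.73  0.39  2.03 -0.45  0.62 -1.18]
```

Call:
carry_out --deltas '[0, 0, 0, 0.001, 0.0115, 0.01, -1, 0, 0, 0, 0.002, 0, 0.023, -1, 0, 0, 0, 0.002, 0, 0.023, -1, 0, 0, 0, 0.001, 0, 0.013, -1, 0, 0, 0, 0, 0, 0, -1, 0, 0, 0, 0, 0, 0, -1]'

```text
clock: 24.62
eef_pos: [362.6, -284.1, 4.2]
tool_rot: [3.139, 0.144, -0.656]
force: [0.4, -1.3, 0.1]
width: 85.3
gripper_force: 0.0
```

```bash
python3 -c "
from h import *
go(363.4,-284.2,4)
cv2.imwrite('pics/w1.png',cv2.resize(ctrl.get_image('side')[100:240,320:500,::-1],None,fx=3,fy=3))"
```

```text
at [ 362.6 -284.1    4.2] shift [ 0.7 -0.4  0.1] down per mm [ 0.143 -0.003  0.99 ] q [ 0.41  0.85  0.3   2.06 -0.52  0.46 -1.11]
```

View pics/w1.png

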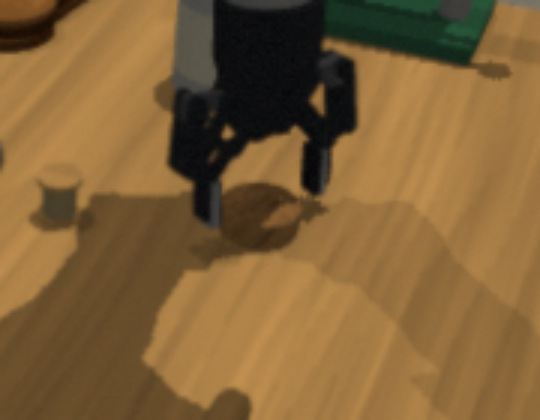

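The fingers straddle the large wheel (crop (260,215)). I'll close and lift.

Call:
carry_out --deltas '[0, 0, 0, 0, 0, 0, 1, 0, 0, 0, 0, 0, 0, 1, 0, 0, 0, 0, 0, 0, 1, 0, 0, 0, 0, 0, 0, 1, 0, 0, 0, 0, 0, 0, 1]'

```text
clock: 25.3
eef_pos: [362.8, -283.8, 4.9]
tool_rot: [3.14, 0.143, -0.657]
force: [-0.1, 0.7, 11.0]
width: 57.1
gripper_force: 62.2
```

```bash
python3 -c "
from h import *
go(363.4,-284.2,104)"
```

```text
at [ 362.8 -283.8    4.9] shift [-13.5   0.2 -98.2] down per mm [ 0.143 -0.002  0.99 ] q [ 0.41  0.84  0.3   2.06 -0.52  0.46 -1.11]
```

Call:
carry_out --deltas '[0, 0, 0, -0.003, 0, -0.02, 1, 0, 0, 0, -0.006, 0, -0.04, 1, 0, 0, 0, -0.006, 0, -0.04, 1, 0, 0, 0, 0.0268, -0.0238, -0.0039, 1, 0, 0, 0, 0.0268, -0.0238, -0.0039, 1, 0, 0, 0, 0.0268, -0.0238, -0.0039, 1, 0, 0, 0, 0.0268, -0.0238, -0.0039, 1, 0, 0, 0, 0.0268, -0.0238, -0.0039, 1, 0, 0, 0, 0.0268, -0.0238, -0.0039, 1, 0, 0, 0, 0.0268, -0.0238, -0.0039, 1, 0, 0, 0, 0, 0, 0, 1, 0, 0, 0, 0, 0, 0, 1]'

```text
clock: 26.8
eef_pos: [612.7, -266.8, 104.0]
tool_rot: [3.138, 0.146, -0.657]
force: [-1.0, 0.7, 0.1]
width: 57.8
gripper_force: 64.8
```

```bash
python3 -c "
from h import *
go(615.5,-267,104);go(615.5,-267,75)
cv2.imwrite('pics/w2.png',cv2.resize(ctrl.get_image('side')[60:200,230:410,::-1],None,fx=4,fy=4))"
```

```text
at [ 612.7 -266.8  104. ] shift [ 2.3 -1.5 -0.4] down per mm [ 0.146 -0.004  0.989] q [ 0.16  0.91  0.45  1.42 -0.44  1.06 -1.5 ]
at [ 612.7 -266.8  104. ] shift [ 6.5 -1.6 28.3] down per mm [ 0.146 -0.004  0.989] q [ 0.16  0.91  0.45  1.42 -0.44  1.06 -1.5 ]
```

View pics/w2.png

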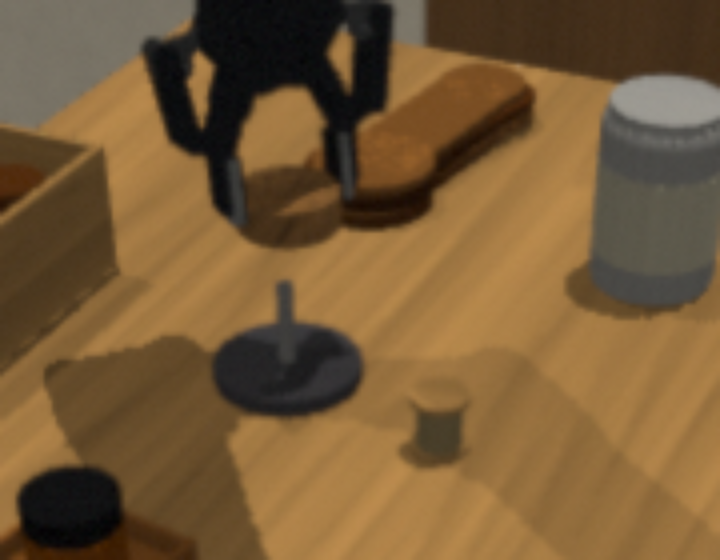

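The wheel is held level (crop (292,208)), right above the pin tip (285,285). I'll lower it over the pin.

Call:
carry_out --deltas '[0, 0, 0, 0.002, -0.002, 0, 1, 0, 0, 0, 0.004, 0, 0.028, 1, 0, 0, 0, 0, 0, 0, 1, 0, 0, 0, 0, 0, 0, 1]'

```text
clock: 27.35
eef_pos: [616.7, -266.7, 76.5]
tool_rot: [3.139, 0.144, -0.656]
force: [0.8, -1.0, -0.2]
width: 57.4
gripper_force: 64.8
```

```bash
python3 -c "
from h import *
print(proj('side',[[612.7,-266.8,110]]))
go(615.5,-267,17)"
```

```text
[[301.17926991 111.99411834]]
at [ 616.7 -266.7   76.5] shift [ 7.8  0.9 58.9] down per mm [ 0.144 -0.003  0.99 ] q [ 0.16  0.95  0.44  1.42 -0.45  1.02 -1.5 ]
```

Call:
carry_out --deltas '[0, 0, 0, 0.002, 0, 0.016, 1, 0, 0, 0, 0.002, 0, 0.016, 1, 0, 0, 0, 0.002, 0, 0.016, 1, 0, 0, 0, 0.001, 0, 0.008, 1, 0, 0, 0, 0, 0, 0, 1, 0, 0, 0, 0, 0, 0, 1]'

```text
clock: 28.1
eef_pos: [616.0, -265.9, 19.6]
tool_rot: [3.139, 0.144, -0.656]
force: [0.4, 0.9, -1.1]
width: 57.3
gripper_force: 64.8
```

```bash
python3 -c "
from h import *
go(615.5,-267,17)"
```

```text
at [ 616.  -265.9   19.6] shift [0.7 1.2 2.5] down per mm [ 0.144 -0.003  0.99 ] q [ 0.17  1.02  0.41  1.44 -0.48  0.93 -1.47]
```

Call:
carry_out --deltas '[0, 0, 0, 0.001, 0.001, 0.002, 1, 0, 0, 0, 0, 0, 0, 1, 0, 0, 0, 0, 0, 0, -0.3, 0, 0, 0, 0, 0, 0, -1, 0, 0, 0, 0, 0, 0, -1, 0, 0, 0, 0, 0, 0, -1, 0, 0, 0, -0.004, 0, -0.03, -1, 0, 0, 0, -0.006, 0, -0.04, -1, 0, 0, 0, -0.005, 0, -0.035, -1, 0, 0, 0, 0, 0, 0, -1, 0, 0, 0, 0, 0, 0, -1]'

```text
clock: 29.48
eef_pos: [615.7, -266.4, 122.7]
tool_rot: [3.139, 0.146, -0.656]
force: [0.3, -0.5, -0.3]
width: 85.2
gripper_force: 0.0
```

```bash
python3 -c "
from h import *
go(371.2,289.7,110);rows(371.2,289.7,110,38)"
```

```text
at [ 615.7 -266.4  122.7] shift [-525.4 -291.8   89.3] down per mm [ 0.145 -0.002  0.989] q [ 0.15  0.9   0.46  1.4  -0.43  1.1  -1.51]
wz -75.6 shift 149.7 -588.8 12.7 | q [ 0.15  0.9   0.46  1.4  -0.43  1.1  -1.51] tilt [3.139 0.146]
```

Call:
carry_out --deltas '[-1.37, 0, -9.36, 0, 0, 0, -1, -1.37, 0, -9.36, 0, 0, 0, -1, -1.37, 0, -9.36, 0, 0, 0, -1, -1.37, 0, -9.36, 0, 0, 0, -1, -1.37, 0, -9.36, 0, 0, 0, -1, -1.37, 0, -9.36, 0, 0, 0, -1, -1.37, 0, -9.36, 0, 0, 0, -1, -1.37, 0, -9.36, 0, 0, 0, -1, 0, 0, 0, 0.0125, -0.0491, -0.0008, -1, 0, 0, 0, 0.0125, -0.0491, -0.0008, -1, 0, 0, 0, 0.0125, -0.0491, -0.0008, -1, 0, 0, 0, 0.0125, -0.0491, -0.0008, -1]'

```text
clock: 30.98
eef_pos: [532.4, -79.8, 117.5]
tool_rot: [-3.141, 0.149, 0.665]
force: [0.8, 1.5, 0.4]
width: 85.4
gripper_force: 0.0
```

Call:
carry_out --deltas '[0, 0, 0, 0.0125, -0.0491, -0.0008, -1, 0, 0, 0, 0.0125, -0.0491, -0.0008, -1, 0, 0, 0, 0.0125, -0.0491, -0.0008, -1, 0, 0, 0, 0.0125, -0.0491, -0.0008, -1, 0, 0, 0, 0.0125, -0.0491, -0.0008, -1, 0, 0, 0, 0.0125, -0.0491, -0.0008, -1, 0, 0, 0, 0.0125, -0.0491, -0.0008, -1, 0, 0, 0, 0.0125, -0.0491, -0.0008, -1, 0, 0, 0, 0, 0, 0, -1, 0, 0, 0, 0, 0, 0, -1, 0, 0, 0, 0, 0, 0, -1]'

```text
clock: 32.35
eef_pos: [370.8, 287.4, 109.7]
tool_rot: [3.139, 0.149, 0.662]
force: [0.3, -0.1, -0.2]
width: 85.2
gripper_force: 0.0
```

```bash
python3 -c "
from h import *
go(371.2,289.7,40);go(371.2,289.7,4);rows(371.2,289.7,110,38)"
```

```text
at [370.8 287.4 109.7] shift [12.1 -1.7 68.7] down per mm [ 0.148 -0.002  0.989] q [-0.84  0.64  0.19  1.99 -0.19  0.67 -1.43]
at [370.8 287.4 109.7] shift [ 17.4  -1.8 104.3] down per mm [ 0.148 -0.002  0.989] q [-0.84  0.64  0.19  1.99 -0.19  0.67 -1.43]
wz -0.1 shift 1.7 -1.5 -0.3 | q [-0.84  0.64  0.19  1.99 -0.19  0.67 -1.43] tilt [3.139 0.149]
```

Call:
carry_out --deltas '[0, 0, 0, 0.006, -0.002, 0.03, -1, 0, 0, 0, 0.0045, 0, 0.03, -1, 0, 0, 0, 0.004, 0, 0.026, -1, 0, 0, 0, 0.003, 0, 0.018, -1, 0, 0, 0, 0, 0, 0, -1, 0, 0, 0, 0, 0, 0, -1, 0, 0, 0, 0, 0, 0, 1, 0, 0, 0, 0, 0, 0, 1, 0, 0, 0, 0, 0, 0, 1, 0, 0, 0, 0, 0, 0, 1, 0, 0, 0, 0, 0, 0, 1, 0, 0, 0, 0, 0, 0, 1]'

```text
clock: 33.85
eef_pos: [370.9, 292.3, 5.6]
tool_rot: [3.141, 0.147, 0.666]
force: [-1.3, -0.2, 8.0]
width: 41.5
gripper_force: 59.5
```

```bash
python3 -c "
from h import *
go(371.2,289.7,104);rows(615.5,-266.5,104,38)"
```

```text
at [370.9 292.3   5.6] shift [-15.7   2.3 -97.1] down per mm [ 0.146 -0.001  0.989] q [-0.81  0.83  0.13  2.02 -0.23  0.45 -1.4 ]
wz 0.1 shift -151.3 590.9 -98.4 | q [-0.81  0.83  0.13  2.02 -0.23  0.45 -1.4 ] tilt [3.141 0.147]
```

Call:
carry_out --deltas '[0, 0, 0, -0.003, 0, -0.02, 1, 0, 0, 0, -0.006, 0, -0.04, 1, 0, 0, 0, -0.006, 0, -0.04, 1, 0, 0, 0, -0.0125, 0.0492, 0.0018, 1, 0, 0, 0, -0.0125, 0.0492, 0.0018, 1, 0, 0, 0, -0.0125, 0.0492, 0.0018, 1, 0, 0, 0, -0.0125, 0.0492, 0.0018, 1, 0, 0, 0, -0.0125, 0.0492, 0.0018, 1, 0, 0, 0, -0.0125, 0.0492, 0.0018, 1, 0, 0, 0, -0.0125, 0.0492, 0.0018, 1, 0, 0, 0, -0.0125, 0.0492, 0.0018, 1, 0, 0, 0, -0.0125, 0.0492, 0.0018, 1]'

```text
clock: 35.35
eef_pos: [554.8, -128.0, 106.9]
tool_rot: [3.141, 0.147, 0.665]
force: [0.4, 0.6, -1.0]
width: 41.7
gripper_force: 61.0
```

Call:
carry_out --deltas '[0, 0, 0, -0.0125, 0.0492, 0.0018, 1, 0, 0, 0, -0.0125, 0.0492, 0.0018, 1, 0, 0, 0, -0.0125, 0.0492, 0.0018, 1, 0, 0, 0, 0, 0, 0, 1, 0, 0, 0, 0, 0, 0, 1, 0, 0, 0, 0, 0, 0, 1]'

```text
clock: 36.1
eef_pos: [615.6, -264.0, 106.9]
tool_rot: [-3.141, 0.147, 0.667]
force: [0.3, 0.3, -0.8]
width: 41.7
gripper_force: 61.1
```

```bash
python3 -c "
from h import *
go(615.5,-266.5,82);go(615.5,-266.5,40)
cv2.imwrite('pics/w3.png',cv2.resize(ctrl.get_image('side')[60:200,230:410,::-1],None,fx=4,fy=4))
print(proj('side',[[*ctrl.read_state()['eef_pos'][:2],ctrl.read_state()['eef_pos'][2]+6]]))"
```

```text
at [ 615.6 -264.   106.9] shift [ 2.   1.9 24.9] down per mm [0.147 0.    0.989] q [ 0.2   0.84  0.19  1.48 -0.02  0.9  -0.56]
at [ 615.6 -264.   106.9] shift [ 8.2  1.9 66.4] down per mm [0.147 0.    0.989] q [ 0.2   0.84  0.19  1.48 -0.02  0.9  -0.56]
[[299.37646243 110.97895204]]
```

View pics/w3.png

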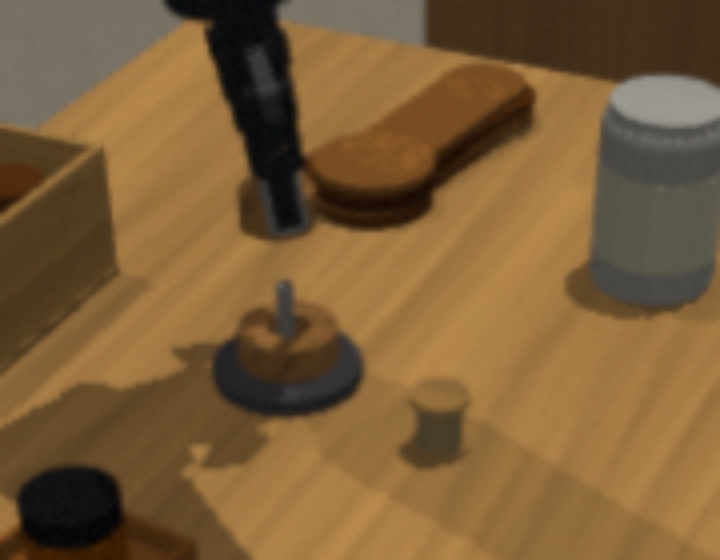

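The large wheel lies flat around the pin (crop (290,340)). The small one hangs above the pin, centred at (278,207), as predicted. I'll lower it.

Call:
carry_out --deltas '[0, 0, 0, 0.002, 0.002, 0, 1, 0, 0, 0, 0.002, 0, 0.02, 1, 0, 0, 0, 0.002, 0, 0.016, 1, 0, 0, 0, 0.002, 0, 0.014, 1, 0, 0, 0, 0.001, 0, 0.012, 1, 0, 0, 0, 0, 0, 0, 1, 0, 0, 0, 0, 0, 0, 1]'

```text
clock: 37.02
eef_pos: [617.1, -268.1, 44.7]
tool_rot: [3.14, 0.147, 0.665]
force: [-0.5, 0.8, -0.6]
width: 41.8
gripper_force: 61.1
```

```bash
python3 -c "
from h import *
go(615.5,-266.5,39.8)"
```

```text
at [ 617.1 -268.1   44.7] shift [ 0.5 -2.3  4.9] down per mm [ 0.147 -0.002  0.989] q [ 0.21  0.93  0.18  1.5  -0.03  0.8  -0.56]
```

Call:
carry_out --deltas '[0, 0, 0, 0.0005, -0.001, 0.0045, 1, 0, 0, 0, 0, 0, 0, 1, 0, 0, 0, 0, 0, 0, 1, 0, 0, 0, 0, 0, 0, -0.3, 0, 0, 0, 0, 0, 0, -1, 0, 0, 0, 0, 0, 0, -1, 0, 0, 0, 0, 0, 0, -1, 0, 0, 0, -0.004, 0, -0.03, -1, 0, 0, 0, -0.006, 0, -0.04, -1, 0, 0, 0, -0.006, 0, -0.04, -1, 0, 0, 0, -0.04, 0, -0.02, -1, 0, 0, 0, -0.04, 0, -0.02, -1]'

```text
clock: 38.52
eef_pos: [558.1, -312.4, 203.4]
tool_rot: [3.14, 0.147, 0.666]
force: [0.7, -0.9, 0.8]
width: 85.6
gripper_force: 0.0
```

Call:
carry_out --deltas '[0, 0, 0, -0.05, 0, 0, -1, 0, 0, 0, -0.05, 0, 0, -1, 0, 0, 0, 0, 0, 0, -1, 0, 0, 0, 0, 0, 0, -1]'

```text
clock: 39.02
eef_pos: [481.3, -372.7, 217.2]
tool_rot: [3.14, 0.146, 0.665]
force: [0.5, 0.6, -0.5]
width: 85.4
gripper_force: 0.0
```

```bash
python3 -c "
from h import *
s=ctrl.read_state();print(s['eef_pos'],s['width'],s['force'])
a=cv2.resize(ctrl.get_image('side')[90:390,80:360,::-1],(400,428)); b=cv2.resize(ctrl.get_image('top')[90:290,140:480,::-1],(400,235))
c=np.zeros((428,800,3),np.uint8); c[:,:400]=a; c[:235,400:]=b; cv2.imwrite('pics/f.png',c)"
```

```text
[ 481.25138121 -372.67628051  217.1771696 ] 85.35971312521711 [ 0.53709144  0.56082408 -0.46334133]
```

View pics/f.png

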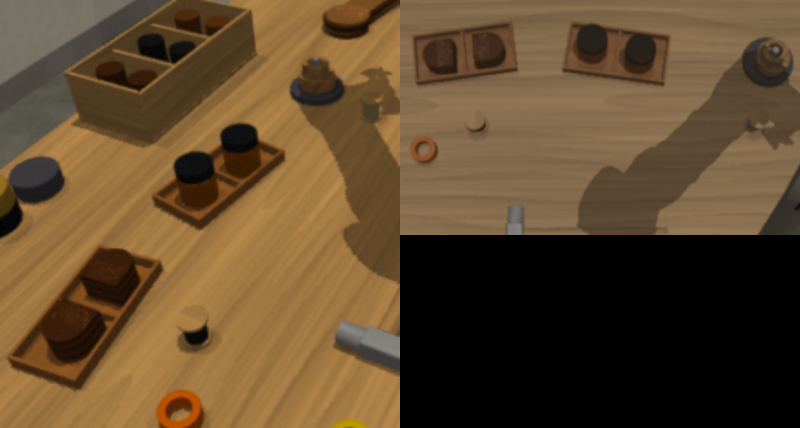

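The final views show everything in place:
- Heels flat in both compartments, at (440,55) and (487,48).
- Jar upright beside the fixed one, at (640,50).
- Both wheels stacked on the pin, at (770,55).

The gripper is clear, so I'm handing in.

```bash
python3 -c "
from cell import ctrl
print(ctrl.finish_job())"
```

```text
the job is handed in; nothing more can be done
None
```

I handed the job in at about 39 s on the robot clock (limit 109 s): in the last camera views both heels lie flat in their tray, the large and small wheels are stacked on the spindle, and the jar stands upright in the free compartment, all released; no verdict came back.

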